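Function-test a padlock on its stand

TASK

Function-test the brass-coloured padlock: turn its sprung key clockwise right to the stop so that the shackle springs up, then let the key go so that it returns home by itself. Then press the shackle straight down until the pawl inside clicks and it stays locked when you take the hand away; press firmly but do not ram it. Leave the red padlock alone and do not push the other things on the table about.

Things in the scene. Friction and masses are not known exactly. Their poses are not given: they have to be found in the camera images.
- brass_lock: Brass-coloured padlock in a test stand fixed to the table. Origin: underside centre of the dark 170 x 116 x 12 mm base plate; z up, -x is the front with the key. Padlock body 50 (x) x 100 (y) x 80 mm, centred at x +30, top at z 92 mm. Key nose in front: round steel face centred at x -35, z 85 mm, its normal 22 degrees from vertical, leaning to the front.
- brass_key_grip (a point): Centre of the brass lock's key grip, on its axis: a black bar 62 mm long (point x, up the slope at home), 12 thick (point y), 30 high (point z = key axis, outward and up, 22 degrees from vertical to the lock's front). 35 mm above the nose face, half-way up the bar; 20 mm clear under the bar round a 12 mm stem. Turns with the key.
- brass_key (a joint): Turn of the brass lock's T-key, rad: 0 home, grows clockwise seen facing the key (about MINUS z of its grip point) to a rigid stop at 1.25. A spring drives it home: 0.10 N m at home, about 0.28 N m near the stop with the pawl's part. From 0.95 to 1.1 on, the pawl lets the shackle spring up.
- brass_shackle_top (a point): Middle of the top surface of the brass lock's steel shackle: straight 40 mm crown bar, 12 mm round, along the point's y; shackle 76 mm wide. 58 mm above the padlock body's top when locked, 83 mm when open; x +30 mm from the lock's origin. Moves with the shackle. Press straight down here; over 60 N would damage it.
- brass_shackle (a joint): Vertical slide of the brass lock's shackle, m: 0 locked, 0.025 sprung up (open), -0.003 rigid bottom. Its spring pushes up 4.5 N open, 8 N locked. Coming down it meets the hidden pawl at about 0.012 and takes 11 N (slowly) to 20 N (faster) until that snaps over at about 0, so a lighter press stops too early. Below 0 it has clicked and holds by itself.
- red_lock: Red padlock in a test stand fixed to the table. Origin: underside centre of the dark 170 x 116 x 12 mm base plate; z up, -x is the front with the key. Padlock body 50 (x) x 100 (y) x 80 mm, centred at x +30, top at z 92 mm. Key nose in front: round steel face centred at x -35, z 85 mm, its normal 22 degrees from vertical, leaning to the front. Not to be touched.
- red_key (a joint): As brass_key, for the red lock; must stay at 0.
- red_shackle (a joint): As brass_shackle, for the red lock; must stay at 0.
- bracket_a: Loose steel bracket, bystander: 60 mm square plate 4 mm thick with an upright 16 mm post, 56 mm high in all. Origin: centre of its underside, z up.
- bracket_b: Loose steel bracket, bystander: 60 mm square plate 4 mm thick with an upright 16 mm post, 56 mm high in all. Origin: centre of its underside, z up.
- bracket_c: Loose steel bracket, bystander: 60 mm square plate 4 mm thick with an upright 16 mm post, 56 mm high in all. Origin: centre of its underside, z up.
- thermos: Loose pink flask, bystander: 66 mm diameter, 200 mm high, origin at the centre of its underside.
- glue_jar: Loose yellow jar with a red cap, bystander: 72 mm diameter, 85 mm high, origin at the centre of its underside.
- tape_roll: Loose white tape roll lying flat, bystander: 90 mm diameter, 50 mm high, origin at the centre of its underside.
- driver: Loose screwdriver with a red handle lying on the table, bystander: 200 mm long along its x, 26 mm thick; origin under its middle.
Things that resemble listed ones, but are neither listed nor needed, are in the scene too. Leave any green look-alike of the brass_lock alone.

How it is judged:
On the way, in this order (a step that is already met when the one before it is completed fails the run):
1. the brass lock's key is at its stop and its shackle has sprung up (value of joint brass_key above 1.18 rad and value of joint brass_shackle above 0.02 m), for 0.1 s.
2. the key has been let go and is home, the shackle still up (value of joint brass_key below 0.1 rad and value of joint brass_shackle above 0.02 m and contact force between the fingers and brass_lock below 0.5 N), for 0.1 s.
At the end, for the whole second after the job is handed in: The brass lock's shackle stays locked by itself (within 2 mm of its locked height), both keys are home (within 0.1 rad) and the red lock is still locked (value of joint brass_shackle below 0.002 m and value of joint each of brass_key, red_key below 0.1 rad and value of joint red_shackle below 0.003 m); the robot touches nothing.
It fails at once if the red lock's key or shackle is moved (key over 0.2 rad, shackle over 10 mm) (value of joint red_key above 0.2 rad or value of joint red_shackle above 0.01 m).
It fails at once if the brass lock's shackle is pushed with more than 60 N (contact force between any of the fingers, the arm and brass_shackle above 60 N).
It fails at once if another thing on the table is pushed more than 30 mm (distance of any of bracket_a, bracket_b, bracket_c, thermos, glue_jar, tape_roll, driver from where it was at the start of the episode above 0.03 m).
It also fails if it takes over 54 s, if anything falls off the work surface, if the arm or the gripper's body presses on something with over 40 N, if the wrist force passes 120 N, or if a joint passes its speed limit or range.

ROBOT

A 6-joint arm with a two-finger parallel gripper is mounted at the origin on the work surface. World frame = base frame: x ahead of the robot, y to its left, z up, the work surface at z = 0. Lengths are in m, angles in rad, forces in N, time in s.
With the tool pointing down it reaches from about 0.225 to 0.875 m from the base axis. Payload 3.4 kg.
Tool frame: the origin (TCP) lies between the finger pads; the fingertips stand 8 mm ahead of it and the grasp point (between the pads) lies 11 mm behind it; z points along the fingers, y is the line along which they close (so a half turn about z gives the same grasp; the last joint's range is limited). The gripper opens to 85 mm and grips with 20 to 120 N. Pads are 22 mm wide; open, the fingers measure 114 mm over their backs; the gripper's body (76 mm by 85 mm) begins 54 mm behind the grasp point. The pads swing forward as they close: fully open they stand 13 mm farther back than shut.
Start: joints at [1.02, 0.276, 1.505, -0, 1.361, -0.121], TCP at [0.24, 0.523, 0.239] pointing down, gripper open.
Joint ranges: [-2.89, 2.89], [-0.75, 2.08], [0.22, 2.7], [-1.18, 4.32], [0.11, 2.71], [-2.7, 2.7]. Speed limits (rad/s): [2.57, 2.57, 3.14, 3.14, 3.14, 3.14].

INTERFACE

Orientations are given as a unit quaternion [w, x, y, z].
In Python, from rig import manip gives the robot as it stands.
- The arm moves only by the tool move_arm, never from a script. Its argument "deltas" is a list that holds one entry, the list of rows, each a list of 5 numbers: the shift along the tool's x, y, z normalised to -1 to 1, where 1 is 80 cm, then the turn about the tool's z normalised to -1 to 1, where 1 is 120 degrees, then the closure, from -1 (fully open) to 1 (shut). In form: [[[tx, ty, tz, twist, grip], ...]]. A call has 1 to 12 rows; each row is the pose to reach, as a shift and turn from the pose commanded when the call began, along the tool's axes at that moment; what a row does not reach only later rows make up. A row lasts 1/10 s, in which the tool goes at most 50 mm and 8.59 degrees, less where a joint would pass 70% of its speed; a pose out of reach is approached as far as the arm can. A call with a number of a shift or a turn outside -1 to 1 is refused whole. A call with a gripper value outside its range is refused whole. The fingers move at their own pace and stop on an object; "squeeze" is the grip in N (left out, the last holds). Time passes only in rows, so rows that repeat a pose let the fingers close. It gives the time, the measured TCP pose, the force, the opening and the grip force at its end, in the units of the state.
- manip.get_state(): the state, without advancing time (a new reading comes with each control period).
- manip.get_image(name): name is "scene" or "top"; returns the picture (420x560x3 uint8, red, green, blue); there is no depth.
- manip.camera_params(name): a dict with "fx", "fy", "cx", "cy" (pixels), "R" (3x3) and "t" (3): a world point X has camera coordinates R X + t. Camera axes: x right, y down, z forward; pixel columns grow to the right and rows downward; lengths in m; the calibration is good to about 2 mm. A picture is of the moment at which its call begins. camera_params takes no time and is no camera call.
- manip.sign_off(): hands the job in; it is judged then, once.
The state is a dict: "clock": time; "qpos": joint angles; "qd": joint speeds; "effort": joint torques, N m; "position": TCP position; "ee_rot": TCP orientation; "contact_force": force on the tool from outside, world axes, zero at the start; "moment": the same for the moment, N m; "width": finger opening in m; "gripper_force": force on a finger pad.
Only numpy, scipy, OpenCV 4.12 (cv2) and the standard library are available. Lean on these libraries where they do the work, as an engineer would, in place of code of your own. Each camera call takes 0.05 s, during which the arm holds its last target. There are 200 camera calls.

## Working session

There is one attempt and no reset: what is moved stays moved. The work goes in short steps, Python scripts to look and compute and a tool call to move; the robot and the scene stay as the last step left them, time stands still between calls to the robot, and variables do not carry over. Pictures are saved under pics/ and viewed, at most 10 in all, crops included, and the job is handed in when it is done.

Besides the shell and the picture viewer there is one more tool, called after "Emit:" as name(argument=value, ...) on one line, values as JSON. move_arm: Moves the arm, as the interface text tells. Scaled input: -1 to 1 covers 80 cm each way for a shift and 120 degrees each way for a turn. Its arguments: {"type":"object","properties":{"deltas":{"type":"array","items":{"type":"array","items":{"type":"array","items":{"type":"number","minimum":-1,"maximum":1}}}},"squeeze":{"type":"number"}},"required":["deltas"]}

```bash
mkdir -p pics
python3 - <<'E'
from rig import manip
import cv2
for n in("scene","top"):
    cv2.imwrite(f"pics/{n}0.png",cv2.cvtColor(manip.get_image(n),cv2.COLOR_RGB2BGR))
    print(n,manip.camera_params(n))
print(manip.get_state())
E
```

```text
scene {'fx': 546.8824830207723, 'fy': 546.8824830207723, 'cx': 270.01321360553067, 'cy': 201.3124928151711, 'R': array([[ 0.80695711,  0.59038154,  0.01642726],
       [ 0.43337725, -0.57300256, -0.69559488],
       [-0.40125352,  0.56843443, -0.71824642]]), 't': array([-0.47241911, -0.09733015,  2.17110833])}
top {'fx': 536.8042542918814, 'fy': 536.8042542918814, 'cx': 282.9847442060433, 'cy': 205.2760078499476, 'R': array([[ 0.01171482, -0.99980045, -0.01618123],
       [-0.99691873, -0.01042278, -0.07774583],
       [ 0.07756167,  0.01704215, -0.99684189]]), 't': array([0.08628577, 0.51449348, 1.56266932])}
{'clock': 0.1, 'qpos': array([ 1.02002920e+00,  2.76530168e-01,  1.50599163e+00,  2.25923670e-05,
        1.36074217e+00, -1.20998234e-01]), 'qd': array([-0.00242422, -0.00042435, -0.00047507,  0.00042008, -0.00151365,
       -0.0004441 ]), 'effort': array([ 6.98714248e-04, -4.17697585e+01, -2.46405387e+01, -5.16348632e-05,
        5.88865281e-03, -8.91393626e-09]), 'position': array([0.23933214, 0.52231401, 0.23853307]), 'ee_rot': array([-2.85863037e-04,  2.13236771e-01,  9.77000195e-01, -7.85318371e-04]), 'contact_force': array([-0.65727791,  0.35694487, -0.4573982 ]), 'moment': array([ 0.01644631, -0.003487  , -0.04981122]), 'gripper_force': 0.0, 'width': 0.08559059493422287}
```

View pics/scene0.png

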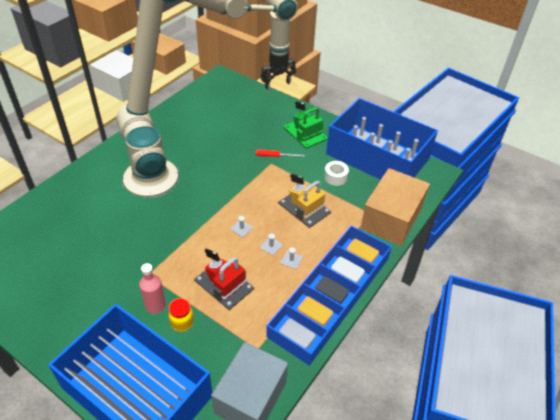

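View pics/top0.png

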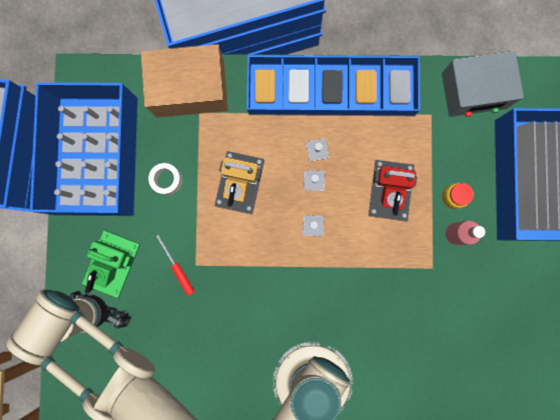

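Candidates: brass lock (top 239,183 / scene 305,200), red lock (393,190 / 225,278), green look-alike (110,263 / 307,125). I choose the brass-yellow one by its colour and check it in a close crop.

Run:
```python
import cv2,numpy as np
def crop(n,x,y,w,h,s):
    c=cv2.resize(cv2.imread(f"pics/{n}0.png")[y:y+h,x:x+w],None,fx=s,fy=s,interpolation=cv2.INTER_CUBIC)
    for i in range(0,w,10):
        cv2.putText(c,str(x+i),(i*s,8),0,.3,(255,255,255),1); cv2.line(c,(i*s,10),(i*s,14),(255,255,255),1)
    for i in range(0,h,10):
        cv2.putText(c,str(y+i),(0,i*s+4),0,.3,(255,255,255),1)
    return c
a=crop("top",210,145,57,75,7); b=crop("scene",273,168,62,58,6)
H=max(a.shape[0],b.shape[0]); o=np.zeros((H,a.shape[1]+b.shape[1],3),np.uint8)
o[:a.shape[0],:a.shape[1]]=a; o[:b.shape[0],a.shape[1]:]=b
cv2.imwrite("pics/crop1.png",o); print(o.shape)
```

```text
(525, 771, 3)
```

View pics/crop1.png

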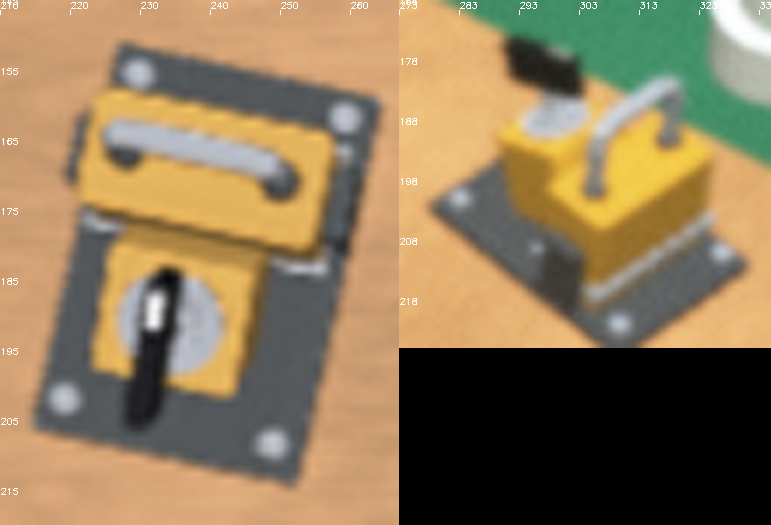

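```bash
cat > geo.py <<'E'
import numpy as np
from rig import manip
from scipy.optimize import least_squares
P={n:manip.camera_params(n) for n in("top","scene")}
def proj(n,X):
    c=P[n]; q=np.atleast_2d(X)@c["R"].T+c["t"]
    return q[:,:2]/q[:,2:]*[c["fx"],c["fy"]]+[c["cx"],c["cy"]]
def world(p,L):
    c,s=np.cos(p[2]),np.sin(p[2]); return np.atleast_2d(L)@np.array([[c,s,0],[-s,c,0],[0,0,1]])+[p[0],p[1],p[3] if len(p)>3 else 0]
E
python3 - <<'E'
from geo import *
T=[((85,58,12),(120,43)),((85,-58,12),(380,102)),((-85,-58,12),(296,487)),((-85,58,12),(33,430)),
   ((55,50,92),(108,90)),((55,-50,92),(337,137)),((5,-50,92),(317,252)),((5,50,92),(80,205))]
S=[((-85,-58,12),(30,207)),((85,58,12),(349,265)),((85,-58,12),(216,350)),
   ((55,-50,92),(206,232)),((55,50,92),(314,157)),((5,-50,92),(149,190))]
L1=np.array([a for a,_ in T])/1e3; p1=(np.array([b for _,b in T])+.5)/7-.5+[210,145]
L2=np.array([a for a,_ in S])/1e3; p2=(np.array([b for _,b in S])+.5)/6-.5+[273,168]
f1=lambda p:(proj("top",world(p,L1))-p1).ravel()
f2=lambda p:(proj("scene",world(p,L2))-p2).ravel()
for nm,f in(("top",f1),("scene",f2),("both",lambda p:np.r_[f1(p),f2(p)])):
    r=least_squares(f,[.5,.1,-.2],loss="soft_l1"); print(nm,r.x,np.round(f(r.x).reshape(-1,2),1).tolist())
p=r.x; a=np.radians(22)
g=np.array([-.035-.035*np.sin(a),0,.085+.035*np.cos(a)]); G=world(p,g)[0]; H=world(p,[.03,0,.15])[0]
print("grip",G,"shackle",H,"yaw",np.degrees(p[2]))
print("grip px",proj("top",G),proj("scene",G),"sh px",proj("top",H),proj("scene",H))
s=manip.get_state()
from scipy.spatial.transform import Rotation as R
q=s["ee_rot"]; M=R.from_quat([q[1],q[2],q[3],q[0]]).as_matrix(); print(M.round(3))
print("tool delta/0.8 to grip", (M.T@(G-s["position"])/0.8), "x-axis yaw",np.degrees(np.arctan2(M[1,0],M[0,0])))
E
```

```text
top [ 0.58087474  0.22225365 -0.20246128] [[0.2, 0.2], [0.9, -0.2], [0.5, 0.3], [0.0, 0.2], [-1.1, -0.8], [0.6, -0.2], [-0.4, 0.5], [-0.9, -0.1]]
scene [ 0.58222317  0.22031106 -0.19993646] [[-0.3, -0.2], [0.4, -0.1], [0.6, 1.2], [-0.6, 0.2], [0.8, -0.5], [-0.9, -0.4]]
both [ 0.58114223  0.22186948 -0.20202755] [[0.3, 0.1], [1.0, -0.3], [0.7, 0.2], [0.2, 0.1], [-0.9, -0.9], [0.7, -0.3], [-0.3, 0.4], [-0.8, -0.2], [-0.3, -0.6], [0.3, -0.4], [0.5, 0.9], [-0.7, -0.2], [0.8, -0.8], [-0.9, -0.8]]
grip [0.5340095  0.23152329 0.11745143] shackle [0.61053208 0.2158498  0.15      ] yaw -11.575325724508374
grip px [[232.27801035 194.68537756]] [[296.51577258 179.40953361]] sh px [[237.23138218 165.65513521]] [[312.31700561 184.19364922]]
[[-0.909  0.417 -0.001]
 [ 0.417  0.909 -0.001]
 [ 0.    -0.002 -1.   ]]
tool delta/0.8 to grip [-0.48633606 -0.17670476  0.15153618] x-axis yaw 155.3757745589211
```

The crop shows the brass lock: its T-key's bar is centred at about (232,195) in top, the shackle at (237,166), and the key points toward the robot. The pose fit agrees with both. I now move above the key, with the pads aligned to the bar.

Emit:
move_arm(deltas=[[[-0.486,-0.177,0,-0.109,-1],[-0.486,-0.177,0,-0.109,-1],[-0.486,-0.177,0,-0.109,-1],[-0.486,-0.177,0,-0.109,-1],[-0.486,-0.177,0,-0.109,-1],[-0.486,-0.177,0,-0.109,-1],[-0.486,-0.177,0,-0.109,-1],[-0.486,-0.177,0,-0.109,-1],[-0.486,-0.177,0,-0.109,-1],[-0.486,-0.177,0,-0.109,-1],[-0.486,-0.177,0,-0.109,-1],[-0.486,-0.177,0,-0.109,-1]]], squeeze=50)

```text
clock: 1.3
position: [0.5327, 0.2332, 0.2392]
ee_rot: [-0.001, 0.1, 0.995, 0.0]
contact_force: [-0.5, -0.3, -0.2]
width: 0.0854
gripper_force: 0.0
```

Emit:
move_arm(deltas=[[[-0.001,-0.001,0.05,0,-1],[-0.001,-0.001,0.1,0,-1],[-0.001,-0.001,0.13,0,-1],[-0.001,-0.001,0.15,0,-1],[-0.001,-0.001,0.161,0,-1],[-0.001,-0.001,0.161,0,-1]]])

```text
clock: 1.9
position: [0.5332, 0.2319, 0.1097]
ee_rot: [-0.001, 0.1, 0.995, -0.0]
contact_force: [0.1, 0.4, 0.0]
width: 0.0851
gripper_force: 0.0
```

Run:
```python
from rig import manip
import cv2,numpy as np
s=manip.get_state(); print({k:np.round(s[k],4) for k in("position","contact_force","moment","qpos")})
a=cv2.cvtColor(manip.get_image("scene"),cv2.COLOR_RGB2BGR)[100:250,220:370]
b=cv2.cvtColor(manip.get_image("top"),cv2.COLOR_RGB2BGR)[120:270,170:320]
cv2.imwrite("pics/g1.png",cv2.resize(np.hstack([a,b]),(800,400),interpolation=cv2.INTER_CUBIC))
```

```text
{'position': array([0.5332, 0.2319, 0.1097]), 'contact_force': array([0.1474, 0.3541, 0.0418]), 'moment': array([ 0.0328, -0.0021,  0.0338]), 'qpos': array([ 2.9040e-01,  3.8570e-01,  1.6827e+00,  3.0000e-04,  1.0755e+00,
       -1.0807e+00])}
```

View pics/g1.png

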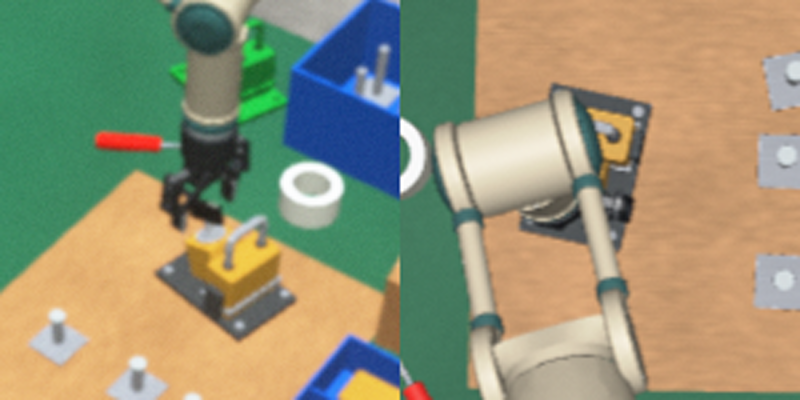

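The fingers straddle the bar (around crop px (205,205)) and the shackle is clear. I close on it.

Emit:
move_arm(deltas=[[[0,0,0,0,1],[0,0,0,0,1],[0,0,0,0,1],[0,0,0,0,1],[0,0,0,0,1],[0,0,0,0,1],[0,0,0,0,1],[0,0,0,0,1]]], squeeze=40)

```text
clock: 2.8
position: [0.5351, 0.2328, 0.1109]
ee_rot: [0.0, 0.101, 0.995, 0.002]
contact_force: [-0.7, 4.8, 0.5]
width: 0.0117
gripper_force: 42.8
```

Emit:
move_arm(deltas=[[[0,0,0,0.05,1],[0,0,0,0.1,1],[0,0,0,0.15,1],[0,0,0,0.2,1],[0,0,0,0.2,1]]])

```text
clock: 3.3
position: [0.5363, 0.2338, 0.111]
ee_rot: [0.001, 0.305, 0.952, 0.004]
contact_force: [-0.4, 5.2, -2.2]
width: 0.0116
gripper_force: 112.4
```

```bash
python3 -c "
from rig import manip
s=manip.get_state(); print(s['moment'],s['contact_force'],s['width'],s['position'])"
```

```text
[ 3.30852138 -1.21600464  1.25432346] [-0.3647821   5.24087315 -2.1923863 ] 0.011632389423726264 [0.53625176 0.23382422 0.11097649]
```

The rigid grip jams because of the 22° axis tilt. I open it slightly to make a loose fork and keep turning.

Emit:
move_arm(deltas=[[[0,0,0,0,0.43],[0,0,0,0,0.43],[0,0,0,0,0.43],[0,0,0,0.07,0.43],[0,0,0,0.14,0.43],[0,0,0,0.2,0.43],[0,0,0,0.25,0.43],[0,0,0,0.3,0.43],[0,0,0,0.3,0.43]]])

```text
clock: 4.2
position: [0.5347, 0.234, 0.1109]
ee_rot: [-0.001, 0.585, 0.811, 0.002]
contact_force: [0.1, 12.2, -0.9]
width: 0.0243
gripper_force: 9.5
```

```bash
python3 -c "
from rig import manip
s=manip.get_state(); print(s['moment'],s['contact_force'],s['width'],s['position'],s['qpos'])"
```

```text
[ 2.00037273 -0.23190846  0.34379283] [ 0.12079742 12.21152962 -0.93223505] 0.024272536034876405 [0.53471737 0.23404357 0.11088946] [ 0.29023938  0.38520971  1.67995887  0.00583293  1.07447258 -0.03305063]
```

Emit:
move_arm(deltas=[[[0.0026,0.002,0,0.05,0.43],[0.0026,0.002,0,0.1,0.43],[0.0026,0.002,0,0.15,0.43],[0.0026,0.002,0,0.15,0.43]]])

```text
clock: 4.6
position: [0.5356, 0.2342, 0.1111]
ee_rot: [-0.0, 0.704, 0.71, 0.0]
contact_force: [-0.8, 6.7, 1.6]
width: 0.0246
gripper_force: 12.8
```

Run:
```python
from rig import manip
import cv2,numpy as np
s=manip.get_state(); print(s['moment'],s['contact_force'],s['width'],s['position'],s['gripper_force'])
a=cv2.cvtColor(manip.get_image("scene"),cv2.COLOR_RGB2BGR)[150:230,260:340]
b=cv2.cvtColor(manip.get_image("top"),cv2.COLOR_RGB2BGR)[140:220,200:280]
cv2.imwrite("pics/g2.png",cv2.resize(np.hstack([a,b]),(800,400),interpolation=cv2.INTER_CUBIC))
```

```text
[ 1.14327972 -0.18084758  0.34998314] [-0.77045449  6.74893383  1.55495219] 0.024583717030724057 [0.5356184  0.2341562  0.11112106] 12.801383561454713
```

View pics/g2.png

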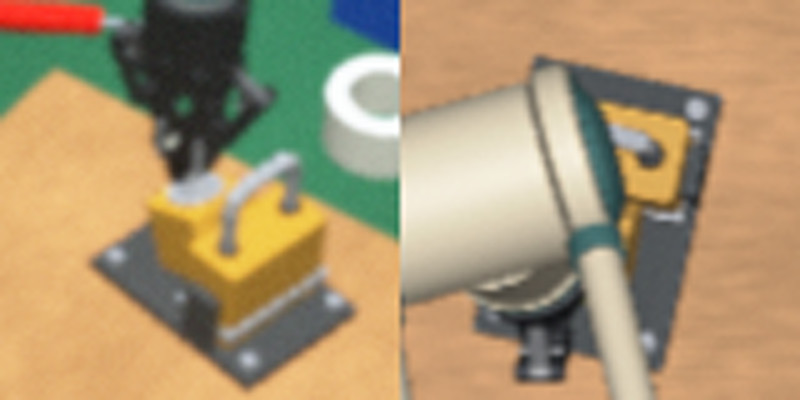

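Emit:
move_arm(deltas=[[[0,0,0,0.04,0.43],[0,0,0,0.08,0.43],[0,0,0,0.08,0.43]]])

```text
clock: 5.0
position: [0.5358, 0.2338, 0.1114]
ee_rot: [0.0, 0.761, 0.649, 0.0]
contact_force: [-0.0, 4.9, 3.8]
width: 0.0247
gripper_force: 19.0
```

```bash
cat > look.py <<'E'
import sys,cv2
from geo import *
p=[0.58114,0.22187,-0.20203]
def look(name=None):
    s=manip.get_state(); print({k:np.round(s[k],3).tolist() for k in('moment','contact_force','width','position','gripper_force','ee_rot')})
    for z in(.15,.175): print(z,proj("scene",world(p,[.03,0,z])).round(1), proj("scene",world(p,[.03,-.02,z])).round(1))
    im=cv2.cvtColor(manip.get_image("scene"),cv2.COLOR_RGB2BGR)
    if name: cv2.imwrite(name,cv2.resize(im[150:230,260:340],(560,560),interpolation=cv2.INTER_CUBIC))
    return im
if __name__=="__main__":
    im=look(); o=cv2.imread("pics/scene0.png")
    d=cv2.absdiff(im,o)[168:205,300:328].max(2); print("changed px near shackle",(d>40).sum())
E
python3 look.py
```

```text
{'moment': [1.024, -0.162, 0.522], 'contact_force': [-0.01, 4.938, 3.809], 'width': 0.025, 'position': [0.536, 0.234, 0.111], 'gripper_force': 19.012, 'ee_rot': [0.0, 0.761, 0.649, 0.0]}
0.15 [[312.3 184.2]] [[308.3 186.8]]
0.175 [[312.8 179.1]] [[308.8 181.7]]
changed px near shackle 264
```

```bash
python3 -c "
from look import *
im=look(); o=cv2.imread('pics/scene0.png')
c=lambda i:cv2.resize(i[150:230,260:340],(400,400),interpolation=cv2.INTER_CUBIC)
cv2.imwrite('pics/g3.png',np.hstack([c(o),c(im)]))"
```

```text
{'moment': [1.094, -0.132, 0.509], 'contact_force': [-1.616, 4.47, 4.588], 'width': 0.024, 'position': [0.536, 0.234, 0.111], 'gripper_force': 18.941, 'ee_rot': [0.0, 0.76, 0.65, 0.001]}
0.15 [[312.3 184.2]] [[308.3 186.8]]
0.175 [[312.8 179.1]] [[308.8 181.7]]
```

View pics/g3.png

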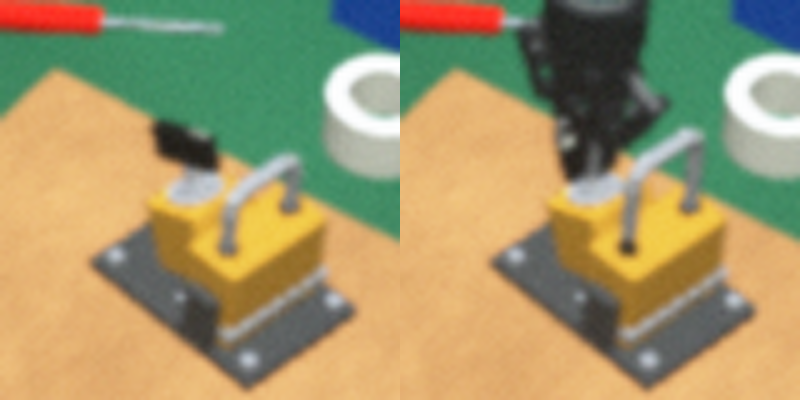

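The shackle has sprung up (its top is at crop y≈135 versus 160 before). I turn on until the stop is clear.

Emit:
move_arm(deltas=[[[0,0,0,0.03,0.43],[0,0,0,0.06,0.43],[0,0,0,0.06,0.43],[0,0,0,0.06,0.43]]])

```text
clock: 5.5
position: [0.5361, 0.2323, 0.1116]
ee_rot: [0.002, 0.799, 0.602, -0.0]
contact_force: [-1.9, 1.6, 7.0]
width: 0.0242
gripper_force: 56.5
```

```bash
python3 look.py | head -1
```

```text
{'moment': [0.279, -0.563, 1.178], 'contact_force': [-1.897, 1.576, 6.975], 'width': 0.024, 'position': [0.536, 0.232, 0.112], 'gripper_force': 56.491, 'ee_rot': [0.002, 0.799, 0.602, -0.0]}
```

Emit:
move_arm(deltas=[[[0,0,0,0.035,0.43],[0,0,0,0.035,0.43],[0,0,0,0.035,0.43]]])

```text
clock: 5.85
position: [0.5363, 0.2328, 0.1118]
ee_rot: [0.002, 0.819, 0.574, 0.001]
contact_force: [-2.1, 1.9, 6.7]
width: 0.0248
gripper_force: 90.1
```

```bash
python3 look.py | head -1
```

```text
{'moment': [0.847, -0.86, 2.537], 'contact_force': [-2.125, 1.865, 6.697], 'width': 0.025, 'position': [0.536, 0.233, 0.112], 'gripper_force': 90.139, 'ee_rot': [0.002, 0.819, 0.574, 0.001]}
```

Hard stop confirmed: the moment rose steeply to 2.5 N m. I open fully so the key springs home between the pads.

Emit:
move_arm(deltas=[[[0,0,0,0,-1],[0,0,0,0,-1],[0,0,0,0,-1],[0,0,0,0,-1],[0,0,0,0,-1],[0,0,0,0,-1],[0,0,0,0,-1],[0,0,0,0,-1],[0,0,0,0,-1]]])

```text
clock: 6.8
position: [0.5331, 0.2324, 0.1095]
ee_rot: [-0.001, 0.822, 0.569, -0.003]
contact_force: [-5.2, -2.0, -2.3]
width: 0.0853
gripper_force: 0.0
```

```bash
python3 look.py | head -1
```

```text
{'moment': [-0.15, 0.73, -0.166], 'contact_force': [-5.198, -1.957, -2.324], 'width': 0.085, 'position': [0.533, 0.232, 0.109], 'gripper_force': 0.0, 'ee_rot': [-0.001, 0.822, 0.569, -0.003]}
```

A residual force remains: the open finger linkage seems to touch the raised shackle. I back off about 7 mm to the front, then lift.

Emit:
move_arm(deltas=[[[0,-0.004,0,0,-1],[0,-0.009,0,0,-1],[0,-0.009,0,0,-1],[0,-0.009,-0.04,0,-1],[0,-0.009,-0.09,0,-1],[0,-0.009,-0.14,0,-1],[0,-0.009,-0.17,0,-1],[0,-0.009,-0.17,0,-1]]])

```text
clock: 7.65
position: [0.5317, 0.2369, 0.2515]
ee_rot: [0.002, 0.822, 0.57, 0.005]
contact_force: [-0.7, 0.5, 0.4]
width: 0.0854
gripper_force: 0.0
```

```bash
python3 -c "
from look import *
im=look(); o=cv2.imread('pics/scene0.png')
c=lambda i:cv2.resize(i[150:230,260:340],(400,400),interpolation=cv2.INTER_CUBIC)
cv2.imwrite('pics/g4.png',np.hstack([c(o),c(im)]))"
```

```text
{'moment': [0.004, -0.036, -0.001], 'contact_force': [-0.675, 0.521, 0.422], 'width': 0.085, 'position': [0.532, 0.237, 0.252], 'gripper_force': 0.0, 'ee_rot': [0.002, 0.822, 0.57, 0.005]}
0.15 [[312.3 184.2]] [[308.3 186.8]]
0.175 [[312.8 179.1]] [[308.8 181.7]]
```

View pics/g4.png

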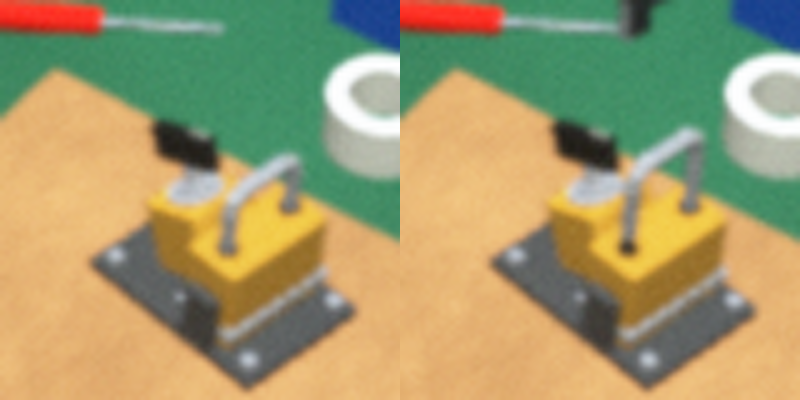

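The key is home (same as at the start) and the shackle is up. Next I move over the shackle, fingers shut, tool y along the crown.

Emit:
move_arm(deltas=[[[0.01,0.1,0,-0.07,1],[0.01,0.1,0,-0.14,1],[0.01,0.1,0,-0.21,1],[0.01,0.1,0,-0.28,1],[0.01,0.1,0,-0.35,1],[0.01,0.1,0,-0.42,1],[0.01,0.1,0,-0.49,1],[0.01,0.1,0,-0.56,1],[0.01,0.1,0,-0.63,1],[0.01,0.1,0,-0.7,1],[0.01,0.1,0,-0.77,1],[0.01,0.1,0,-0.824,1]]], squeeze=40)

```text
clock: 8.9
position: [0.6059, 0.2153, 0.2444]
ee_rot: [-0.001, 0.099, 0.995, -0.001]
contact_force: [-0.1, 0.2, 0.8]
width: 0.0001
gripper_force: 0.0
```

Emit:
move_arm(deltas=[[[0,0,0.03,0,1],[0,0,0.06,0,1],[0,0,0.06,0,1],[0,0,0.06,0,1]]])

```text
clock: 9.3
position: [0.606, 0.2153, 0.1973]
ee_rot: [-0.001, 0.102, 0.995, -0.0]
contact_force: [0.6, 0.9, 0.7]
width: -0.0
gripper_force: 0.0
```

Emit:
move_arm(deltas=[[[-0.0055,0.001,0,0,1],[-0.0055,0.001,0.008,0,1],[-0.0055,0.001,0.014,0,1],[-0.0055,0.001,0.017,0,1],[-0.0055,0.001,0.02,0,1],[-0.0055,0.001,0.0225,0,1],[-0.0055,0.001,0.025,0,1],[-0.0055,0.001,0.0275,0,1]]])

```text
clock: 10.1
position: [0.6111, 0.2154, 0.1769]
ee_rot: [0.0, 0.102, 0.995, 0.0]
contact_force: [0.3, -0.5, 5.1]
width: 0.0003
gripper_force: 2.4
```

Emit:
move_arm(deltas=[[[0,0,0.0025,0,1],[0,0,0.005,0,1],[0,0,0.0075,0,1],[0,0,0.01,0,1],[0,0,0.0125,0,1],[0,0,0.015,0,1],[0,0,0.017,0,1],[0,0,0.017,0,1]]])

```text
clock: 10.9
position: [0.6111, 0.2154, 0.1642]
ee_rot: [0.001, 0.102, 0.995, 0.0]
contact_force: [-1.8, -0.2, 8.3]
width: -0.0002
gripper_force: 4.3
```

Emit:
move_arm(deltas=[[[0,0,0.0015,0,1],[0,0,0.003,0,1],[0,0,0.0045,0,1],[0,0,0.0055,0,1]]])

```text
clock: 11.3
position: [0.6111, 0.2154, 0.1591]
ee_rot: [0.0, 0.102, 0.995, 0.0]
contact_force: [-1.7, -0.9, 7.1]
width: 0.0001
gripper_force: 3.7
```

Emit:
move_arm(deltas=[[[0,0,0.0012,0,1],[0,0,0.0012,0,1]]])

```text
clock: 11.5
position: [0.6112, 0.2154, 0.1581]
ee_rot: [0.0, 0.102, 0.995, 0.0]
contact_force: [-2.0, -0.5, 6.3]
width: 0.0004
gripper_force: 3.4
```

Emit:
move_arm(deltas=[[[0,0,0.0012,0,1],[0,0,0.0012,0,1]]])

```text
clock: 11.7
position: [0.6112, 0.2154, 0.1578]
ee_rot: [0.001, 0.102, 0.995, 0.0]
contact_force: [-3.4, -0.7, 10.0]
width: 0.0
gripper_force: 4.8
```

Emit:
move_arm(deltas=[[[0,0,0.0012,0,1],[0,0,0.0012,0,1]]])

```text
clock: 11.9
position: [0.6112, 0.2154, 0.1578]
ee_rot: [0.001, 0.102, 0.995, 0.0]
contact_force: [-2.5, -0.5, 13.0]
width: -0.0003
gripper_force: 6.5
```

Emit:
move_arm(deltas=[[[0,0,0.0025,0,1],[0,0,0.0025,0,1]]])

```text
clock: 12.1
position: [0.6113, 0.2155, 0.1576]
ee_rot: [0.002, 0.102, 0.995, 0.0]
contact_force: [-5.4, -2.1, 20.6]
width: -0.0002
gripper_force: 10.3
```

Emit:
move_arm(deltas=[[[0,0,0.0025,0,1],[0,0,0.0025,0,1]]])

```text
clock: 12.3
position: [0.6113, 0.2155, 0.1575]
ee_rot: [0.002, 0.102, 0.995, 0.001]
contact_force: [-7.8, -1.6, 27.8]
width: 0.0003
gripper_force: 14.0
```

```bash
python3 look.py
```

```text
{'moment': [-0.436, 1.327, -0.018], 'contact_force': [-7.838, -1.631, 27.847], 'width': 0.0, 'position': [0.611, 0.215, 0.157], 'gripper_force': 13.973, 'ee_rot': [0.002, 0.102, 0.995, 0.001]}
0.15 [[312.3 184.2]] [[308.3 186.8]]
0.175 [[312.8 179.1]] [[308.8 181.7]]
changed px near shackle 251
```

Rigid bottom at 28 N. I lift clear and look.

Emit:
move_arm(deltas=[[[0,0,-0.005,0,1],[0,0,-0.015,0,1],[0,0,-0.04,0,1],[0,0,-0.09,0,1],[0,0,-0.14,0,1],[0,0,-0.18,0,1],[0,0,-0.18,0,1],[0,0,-0.18,0,1]]])

```text
clock: 13.15
position: [0.611, 0.2154, 0.2953]
ee_rot: [0.0, 0.102, 0.995, 0.0]
contact_force: [-0.3, -0.2, -0.8]
width: -0.0001
gripper_force: 0.0
```

```bash
python3 -c "
from look import *
im=look(); o=cv2.imread('pics/scene0.png')
c=lambda i:cv2.resize(i[150:230,260:340],(400,400),interpolation=cv2.INTER_CUBIC)
cv2.imwrite('pics/g5.png',np.hstack([c(o),c(im)]))"
```

```text
{'moment': [0.014, 0.025, 0.032], 'contact_force': [-0.266, -0.175, -0.785], 'width': -0.0, 'position': [0.611, 0.215, 0.295], 'gripper_force': 0.0, 'ee_rot': [0.0, 0.102, 0.995, 0.0]}
0.15 [[312.3 184.2]] [[308.3 186.8]]
0.175 [[312.8 179.1]] [[308.8 181.7]]
```

View pics/g5.png

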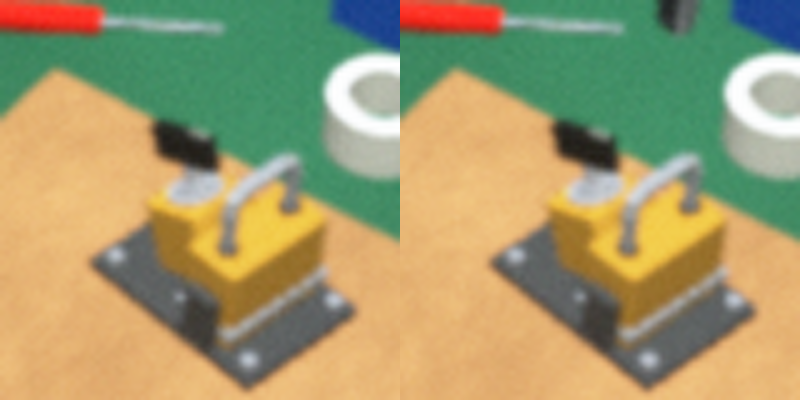

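The shackle stays at its locked height (top at crop y≈160 in both halves), the key is home and the robot is clear.

```bash
python3 -c "
from rig import manip
print(manip.sign_off())"
```

```text
the job is handed in; nothing more can be done
None
```

I tested the brass padlock and handed the job in: the key went to its stop, the shackle sprang up, the key returned home, and the shackle pressed down (28 N at most in the readings) and stayed locked with the hand away; the judge returned no verdict.

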